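# Break the stuck cover of a chilli mill loose with a wedge, from alternating sides

### The arm

A 6-joint arm with a two-finger parallel gripper is mounted at the origin on the work surface. World frame = base frame: x ahead of the robot, y to its left, z up, the work surface at z = 0. Lengths are in mm, angles in rad, forces in N, time in s.
With the tool pointing down it reaches from about 300 to 775 mm from the base axis. Payload 14.6 kg.
Tool frame: the origin (TCP) lies on the centre line of the jaws, within the pads' length; the fingertips stand 19 mm ahead of it and the grasp point (between the pads) is the TCP (bot.tip_reach is the distance from the TCP to the fingertips, in mm); z points along the fingers, y is the line along which they close (so a half turn about z gives the same grasp; the last joint's range is limited). The gripper opens to 85 mm and grips with 20 to 120 N. Pads are 22 mm wide; open, the fingers measure 114 mm over their backs; the gripper's body (76 mm by 85 mm) begins 54 mm behind the grasp point. The pads swing forward as they close: fully open they stand 13 mm farther back than shut.
Start: joints at [-1.226, 0.3, 1.521, -0, 1.321, -0.067], TCP at [220.135, -504.014, 250.281] pointing down, gripper open.
Joint ranges: [-3.03, 3.03], [-0.79, 2.21], [0.23, 2.52], [-1.04, 4.18], [0, 3.07], [-2.55, 2.55]. Speed limits (rad/s): [2.22, 2.22, 2.57, 3.14, 3.14, 3.14].

### API

Orientations are given as a unit quaternion [w, x, y, z].
In Python, from rig import bot gives the robot as it stands. Calls block until the motion is done:
- bot.move_to(position, orientation): joint-space move of the TCP to a pose.
- bot.servo_line(position, attitude=None, speed=150, until_force=None): straight line of the TCP; attitude=None keeps the orientation; speed is the mean speed in mm/s. With until_force (N) it stops when the force on the tool has changed by that much, and returns True; else False.
- bot.move_joints(angles): joint-space move.
- bot.move_gripper(opening, grip_force=None): finger opening in mm; grip_force is the grip in N (None keeps the last); returns when the fingers have stopped.
- bot.dwell(seconds).
- bot.ik(position, orientation): joint angles nearest the present ones, or None.
- bot.read_state(): the state.
- bot.read_camera(name): name is "scene" or "top" or "wrist"; returns a dict with "image" (400x640x3 uint8, blue, green, red), "depth" (400x640 float32, mm along the optical axis (not along the pixel's ray), 0 where there is no reading), "fovy" (degrees; the focal length in pixels is half the picture's height over the tangent of half this angle, whatever the lens; pixels are square), "cx", "cy" (the principal point, pixels), "eye" and "attitude" of the camera in the world; the wrist camera has in their place "mount" (4x4, takes a point from camera to tool coordinates, whose origin is the TCP and whose axes are the flange's). Camera axes: x right, y down, z forward; pixel columns grow to the right and rows downward; lengths in mm; the calibration is good to about 2 mm. A picture is of the moment at which its call begins: read the wrist's pose just before it.
A pose or a line that the arm cannot do raises bot.MotionError and nothing moves.
- bot.finish_job(): hands the job in; it is judged then, once.
The state is a dict: "clock": time; "joint_positions": joint angles; "qvel": joint speeds; "effort": joint torques, N m; "ee_pos": TCP position; "tool_rot": TCP orientation; "ft_force": force on the tool from outside, world axes, zero at the start; "moment": the same for the moment, N m; "grip_width": finger opening in mm; "grip_force": force on a finger pad.
Only numpy, scipy, OpenCV 4.12 (cv2) and the standard library are available. Lean on these libraries where they do the work, as an engineer would, in place of code of your own. Each camera call takes 0.05 s, during which the arm holds its last target. There are 200 camera calls.

### The job

The front cover of the chilli mill is stuck fast on its spigot; its wing nuts are already off. Take the steel wedge from the knife block and work its blade slowly down into the seam at the cover's two ears, in small bites from one ear to the other, so that the cover comes off square with neither ear ever more than 3 mm ahead of the other, until it stands about 6 mm out from home at both; do not push harder than about 20 N and keep the gripper off the mill. Then stand the wedge back in its slot and leave everything else as it is.

Things in the scene. Friction and masses are not known exactly. Their poses are not given: they have to be found in the camera images.
- mill: table-top chilli mill, bed bolted down: level motor, then a grinding head (round cast chamber 156 mm across, axis 100 mm above the table; funnel on top, rim 219 mm high, 102 mm across, 34 mm behind the seam) and its flat front cover with an ear at each side. Origin on the table under the seam's mark; x along the motor's axis, out of the cover; y to the left ear; z up.
- seam_left (a point): a mark on the bed's frame, not on the head: where the middle of the seam's mouth at the left (+y) ear lies when the head is clamped mid-slot, level with the ears' flat tops, 140 mm above the table; axes as the mill's. The head is clamped firmly up to 5 mm off along x, either way, the same at both ears: see or feel where the seam really is (the blade drops in).
- seam_right (a point): the same at the right (-y) ear, 188 mm from seam_left. At each, an ear of the housing (-x side, fixed) and one of the cover (+x side, moves to +x) face across an upright seam, open at the top, 3 mm wide with the cover home. Ears 40 mm wide (y), 12 mm thick (x), 1.5 mm by 45 degree chamfers at the upper inner edges. A stud crosses each seam 51 mm down.
- cover_out (a joint): how far the middle of the cover has come out along the mill's x, m: 0 home, 0.001 to 0.002 at the start, 0.012 the end. Each ear creeps out by itself and stays: it takes about 9 N outward, up to 5 N more as it gets ahead of the other ear, and 3.5 N more per mm/s, so sink the blade at 10 mm/s or less.
- cover_cock (a joint): how far the cover stands askew about the vertical, rad: 0 square, positive with the right ear farther out; 0.016 is one ear 3 mm ahead; up to 0.010 either way at the start. The right ear stands out by cover_out + 0.094 cover_cock, the left by cover_out - 0.094 cover_cock.
- wedge_handle (a point): middle of the black rubber handle of the steel wedge, the taller handle in the block, blade down, 104 mm long, about 0.16 kg; z up. Handle 22 mm thick (x), 30 mm wide (y), 64 mm tall; its lower end, a square shoulder, rests on the block. Grip it hard across x, here. An arm gives under the push: watch the depth truly reached and keep side forces small, or the wedge turns in the fingers.
- wedge_tip (a point): middle of the lower end of the wedge's blade, 72 mm below wedge_handle. Blade 26 mm wide (y), 40 mm long; its thickness (x) grows evenly on both faces from 2 mm here to 12 mm at 30 mm, then stays: 3 mm deeper opens the seam 1 mm more (less a little spring). With the cover 6 mm out the tip is about 23 mm below the ears' tops. Steel on steel, friction about 0.3.
- block_slot (a point): centre of the mouth of the wedge's slot in the white knife block, fixed, 70 x 150 x 60 mm; slot 15 mm (x) by 40 mm (y), 54 mm deep, mouth 60 mm above the table; axes as the wedge's at the start. wedge_handle is 32 mm above it when the wedge stands home. Another knife's handle (20 x 26 mm, 45 mm tall) stands 75 mm away at -y.
- pan: empty steel pan under the mill's front cover, 110 x 170 x 50 mm, loose; origin at its underside. Bystander.
- nut_tray: shallow steel tray, 120 x 90 x 18 mm, fixed; origin at its underside. Bystander.
- nut0: brass wing nut in the tray, 45 mm across, loose. Bystander.
- nut1: brass wing nut in the tray, 45 mm across, loose. Bystander.
- pot0: small steel pot, 110 mm across, 105 mm tall, loose. Bystander.
- pot1: small steel pot, 110 mm across, 105 mm tall, loose. Bystander.
- bowls: stack of five green bowls, 156 mm across, 119 mm tall, loose. Bystander.
- soy: dark sauce bottle, 84 mm across, 250 mm tall, loose. Bystander.
- ladle: spoon with a wooden handle, 240 mm long, lying on the table, loose. Bystander.
There are look-alikes about, which are no part of the job. What is shaped like the part that bears block_slot but blue or orange is not meant.

How it is judged:
By the outcome, as a careful person would: the job done as asked, in the order asked, and still so for the second after the job is handed in, with the robot touching nothing.
It also fails if it takes over 72 s, if anything falls off the work surface, if the arm or the gripper's body presses on something with over 40 N, if the wrist force passes 120 N, or if a joint passes its speed limit or range.

## Working session

There is one attempt and no reset: what is moved stays moved. The work goes in short steps, each a Python script; the robot and the scene stay as the last script left them, time stands still between calls to the robot, and variables do not carry over. Pictures are saved under pics/ and viewed, at most 10 in all, crops included, and the job is handed in when it is done.

```bash
ls; mkdir -p pics
python3 - <<'E'
from rig import bot
import cv2, numpy as np
s=bot.read_state(); print(s)
for n in ("scene","top"):
    c=bot.read_camera(n); cv2.imwrite(f"pics/{n}0.png",c["image"]); np.savez(f"{n}0.npz",**c)
    print(n,c["fovy"],c["cx"],c["cy"],c["eye"],c["attitude"])
c=bot.read_camera("wrist");print(c["mount"],c["fovy"],c["cx"],c["cy"])
E
```

```text
pics
{'clock': 0.0, 'joint_positions': array([-1.22561133e+00,  3.00508826e-01,  1.52160093e+00, -1.32264552e-05,
        1.32071045e+00, -6.66116505e-02]), 'qvel': array([-0.00116598,  0.0001279 ,  0.00037166, -0.00036578, -0.00030247,
       -0.00024824]), 'effort': array([-1.39800737e-03, -5.43505633e+01, -3.61794484e+01, -8.35475271e-05,
        3.94227143e-03, -8.58577316e-07]), 'ee_pos': array([ 220.05512985, -503.81894501,  249.69221175]), 'tool_rot': array([-6.06943985e-04,  9.78877200e-01,  2.04448159e-01, -9.15593374e-05]), 'ft_force': array([-1.96175767, -0.37415786, -0.03910922]), 'moment': array([-0.0483734 ,  0.0602241 , -0.00478888]), 'grip_force': 0.0, 'grip_width': 85.54439979199668}
scene 47.30533566960264 308.38533551368204 200.4722923823469 [1502.0550163 1035.9829957  980.5658813] [-0.17693312  0.30499833  0.81575747 -0.45848713]
top 50.24463015704708 318.2952588510967 207.88370734495615 [ 326.82050793   -8.0584765  1643.22691548] [ 0.05979481 -0.69766771  0.71169109 -0.05639279]
[[-1.18951002e-03 -9.49594082e-01 -3.13479926e-01  8.08366233e+01]
 [ 9.99999276e-01 -1.18614597e-03 -2.01454597e-04 -1.85260905e-01]
 [-1.80532856e-04 -3.13479938e-01  9.49594806e-01 -1.23713410e+02]
 [ 0.00000000e+00  0.00000000e+00  0.00000000e+00  1.00000000e+00]] 69.01816304894365 317.6782883416206 202.89147359832228
```

View pics/scene0.png

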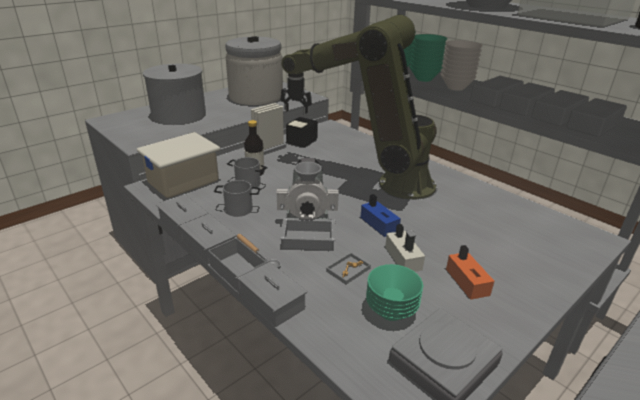

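View pics/top0.png

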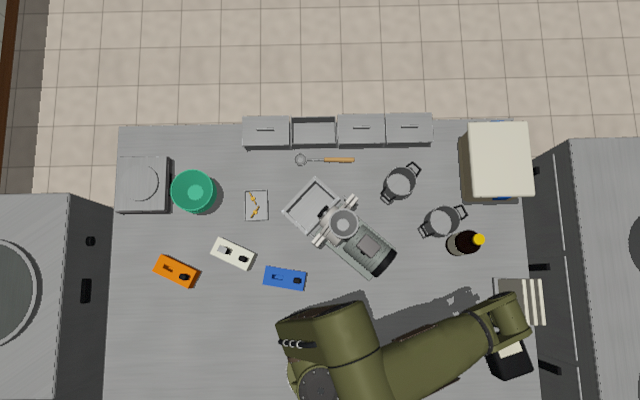

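The scene shows the white block at (405,248), with blue (380,217) and orange (470,272) look-alikes, and the mill at (307,205). From the top, the white block is at (232,252), blue at (285,278), orange at (176,270), the funnel at (343,222) and the ears at about (320,237) and (352,195)?

```bash
cat > h.py <<'E'
import numpy as np, cv2
from scipy.spatial.transform import Rotation as R
def rot(q): return R.from_quat(q,scalar_first=True).as_matrix()
def pose(c,s=None):
    if "eye" in c: return rot(c["attitude"]),np.array(c["eye"])
    M=np.array(c["mount"]); T=rot(s["tool_rot"])
    return T@M[:3,:3], T@M[:3,3]+s["ee_pos"]
def rays(c,uv):
    f=200/np.tan(np.radians(float(c["fovy"]))/2); uv=np.atleast_2d(uv).astype(float)
    return np.c_[(uv[:,0]-c["cx"])/f,(uv[:,1]-c["cy"])/f,np.ones(len(uv))]
def onz(c,uv,z,s=None):
    A,e=pose(c,s); d=rays(c,uv)@A.T; return e+d*((z-e[2])/d[:,2])[:,None]
def cloud(c,s=None):
    A,e=pose(c,s); v,u=np.mgrid[:400,:640]; r=rays(c,np.c_[u.ravel(),v.ravel()])
    return ((r*c["depth"].ravel()[:,None])@A.T+e).reshape(400,640,3)
def tri(c1,uv1,s1,c2,uv2,s2):
    A,a=pose(c1,s1);B,b=pose(c2,s2);d=(A@rays(c1,uv1)[0]);e=(B@rays(c2,uv2)[0])
    t=np.linalg.lstsq(np.c_[d,-e],b-a,rcond=None)[0]; p=a+d*t[0];q=b+e*t[1]
    return (p+q)/2,np.linalg.norm(p-q)
def down(yaw): # tool z down; tool y along world direction yaw(+90): tool x at angle yaw
    c,s=np.cos(yaw),np.sin(yaw)
    return R.from_matrix(np.array([[c,s,0],[s,-c,0],[0,0,-1]])).as_quat(scalar_first=True)
E
python3 - <<'E'
from h import *
c=dict(np.load("top0.npz"))
P=cloud(c); im=c["image"].astype(int)
for n,(u,v) in dict(white=(235,255),funnel=(343,222),table=(250,310),pan=(312,200),tray=(257,205),bowls=(194,190),pot0=(400,183),pot1=(442,222),soy=(470,242),ear1=(320,237),ear2=(352,195)).items(): print(n,P[v,u].round(0))
m=(im.min(2)>150); sub=np.zeros_like(m); sub[230:280,200:265]=1; m&=sub
cn=max(cv2.findContours(m.astype(np.uint8),0,2)[0],key=cv2.contourArea)
r=cv2.minAreaRect(cn); b=cv2.boxPoints(r); print(r); print(onz(c,b,60).round(1))
# dark handles
k=(im.max(2)<70)&sub.astype(bool)
for q in cv2.findContours(k.astype(np.uint8),0,2)[0]:
    if cv2.contourArea(q)>8: x=q[:,0].mean(0); u,v=x.astype(int); print(x,cv2.contourArea(q),P[v,u].round(0))
# mill region height map summary
z=P[...,2]
for lo,hi in((125,150),(205,235)):
    mm=((z>lo)&(z<hi)); mm[:,:270]=0; mm[:,400:]=0; mm[:170]=0; mm[285:]=0
    for q in cv2.findContours(mm.astype(np.uint8),0,2)[0]:
        if cv2.contourArea(q)>10: x=cv2.minAreaRect(q); print(lo,x,onz(c,x[0],(140 if lo<150 else 219)).round(1))
for x0,y0,x1,y1,n in((200,220,310,300,"blk"),(270,170,400,285,"mill")):
    cv2.imwrite(f"{n}.png",cv2.resize(c["image"][y0:y1,x0:x1],None,fx=3.6,fy=3.6,interpolation=2))
a=cv2.imread("blk.png");b=cv2.imread("mill.png");w=max(a.shape[1],b.shape[1])
o=np.zeros((max(a.shape[0],b.shape[0]),a.shape[1]+b.shape[1],3),np.uint8);o[:a.shape[0],:a.shape[1]]=a;o[:b.shape[0],a.shape[1]:]=b
cv2.imwrite("pics/crop1.png",cv2.resize(o,(800,int(o.shape[0]*800/o.shape[1]))))
E
```

```text
white [419. 308.  62.]
funnel [519. -88. 174.]
table [216. 262.  -2.]
pan [630.  21.   9.]
tray [615. 236.   8.]
bowls [667. 465.  67.]
pot0 [ 692. -326.   -0.]
pot1 [ 534. -480.    4.]
soy [ 439. -513.  201.]
ear1 [477.  -7.  91.]
ear2 [ 621. -125.  139.]
((226.5, 252.5), (45.0, 53.0), 90.0)
[[515.  440.7  60. ]
 [511.  242.4  60. ]
 [344.9 241.5  60. ]
 [348.7 436.3  60. ]]
[243.35714286 258.5       ] 29.0 [405. 270. 108.]
[227.63636364 250.90909091] 11.5 [435. 329. 104.]
125 ((363.7500305175781, 257.7500305175781), (46.85959243774414, 10.483601570129395), 39.28940963745117) [[ 396.2 -159.   140. ]]
125 ((326.19512939453125, 239.756103515625), (21.864328384399414, 21.239633560180664), 38.65980529785156) [[461.9 -28.9 140. ]]
125 ((377.68463134765625, 240.47691345214844), (46.04555130004883, 7.981228828430176), 37.87498474121094) [[ 455.7 -210.3  140. ]]
125 ((328.36004638671875, 214.52001953125), (6.0, 21.200000762939453), 36.869895935058594) [[551.7 -38.6 140. ]]
125 ((350.401611328125, 200.91802978515625), (8.194360733032227, 14.724241256713867), 39.80556869506836) [[ 599.3 -118.7  140. ]]
205 ((343.5, 222.5), (29.0, 29.0), 90.0) [[511.7 -87.3 219. ]]
```

View pics/crop1.png

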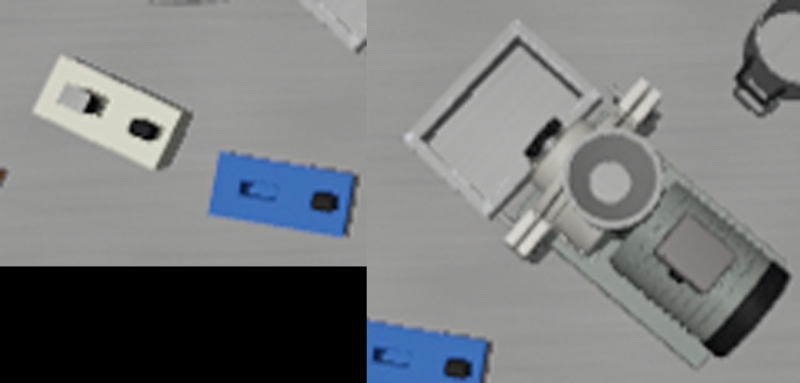

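White block candidates are (221,248), the tall handle with the shiny top, and (243,258), the shorter knife. The blue and orange blocks, with an empty slot and one knife each, are excluded. The tall one must be the wedge, and I'll check it with the wrist camera. I'll look at the mill first, then at the block.

```bash
cat > look.py <<'E'
from rig import bot
from h import *
import pickle
def shot(name):
    s=bot.read_state(); c=bot.read_camera("wrist"); pickle.dump((c,s),open(name+".pkl","wb")); return c,s
E
python3 - <<'E'
from look import *
mx=np.array([.645,.76,0]);my=np.array([-.76,.645,0]); mid=np.array([533,-66,0])
q=down(np.radians(139.7)); ims=[]
for i,(d) in enumerate((-80,20)):
    p=mid+35*mx+d*my+[0,0,320]
    bot.move_to(p,q); bot.dwell(.2); c,s=shot(f"mill{i}"); ims.append(c["image"])
q=down(np.radians(65.4))
for i,(a,b) in enumerate(((425,300),(405,260))):
    bot.move_to([a,b,270],q); bot.dwell(.2); c,s=shot(f"blk{i}"); ims.append(c["image"])
print(bot.read_state()["clock"],bot.read_state()["joint_positions"])
o=np.vstack([np.hstack(ims[:2]),np.hstack(ims[2:])]); cv2.imwrite("pics/w4.png",cv2.resize(o,(800,500),interpolation=cv2.INTER_AREA))
E
```

```text
5.7167 [4.95188072e-01 1.30981517e-01 1.67988281e+00 1.72827250e-05
 1.33095812e+00 9.24041746e-01]
```

View pics/w4.png

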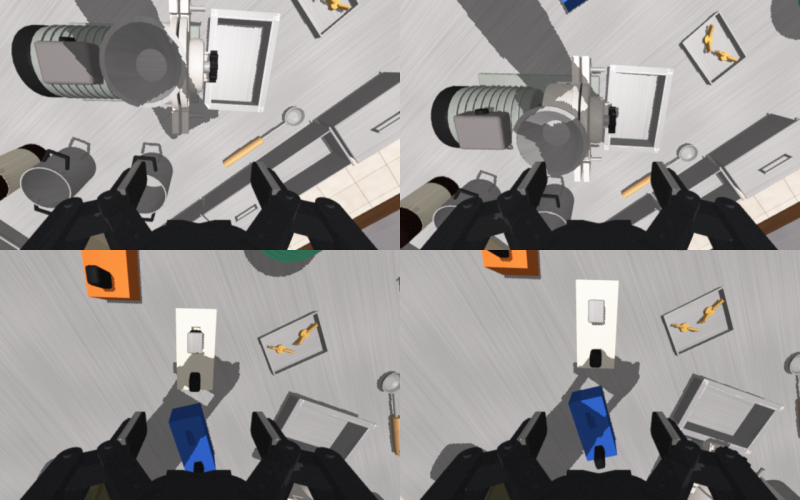

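The wrist views show, bottom row, the white block upright with the grey-topped wedge handle (blk0 ≈(313,146), blk1 ≈(314,98) in full pixels) and a short black knife below it. Top row shows the ears and the seam line at about (285,100) and (295,150). Next are close crops for pixel-level features.

Run:
```python
from h import *; import pickle
def L(n): return pickle.load(open(n+".pkl","rb"))
def crop(im,u0,v0,u1,v1,f): return cv2.resize(im[v0:v1,u0:u1],None,fx=f,fy=f,interpolation=cv2.INTER_CUBIC)
a=crop(L("mill0")[0]["image"],250,0,350,230,2.6);b=crop(L("mill1")[0]["image"],260,80,340,310,2.6)
c=crop(L("blk0")[0]["image"],270,80,360,240,3.7);d=crop(L("blk1")[0]["image"],270,30,360,190,3.7)
h=600
ims=[np.pad(x,((0,h-x.shape[0]),(0,0),(0,0))) for x in (a,b)]; o=np.hstack(ims)
print(o.shape); cv2.imwrite("pics/c2.png",o)
o2=np.hstack([c,d]); print(o2.shape); cv2.imwrite("pics/c3.png",o2)
for n in("mill0","mill1","blk0","blk1"):
    cc,s=L(n); P=cloud(cc,s); np.save(n+"P.npy",P)
P=np.load("blk0P.npy"); print(P[150,313],P[192,312],P[110,300])
for n in("blk0","blk1"):
    cc,s=L(n);P=np.load(n+"P.npy"); m=((P[...,2]>115)&(P[...,2]<135)); m[:, :280]=0;m[:,350:]=0;m[300:]=0
    q=max(cv2.findContours(m.astype(np.uint8),0,2)[0],key=cv2.contourArea); r=cv2.minAreaRect(q); print(n,r,P[m].mean(0),onz(cc,r[0],124,s), (onz(cc,cv2.boxPoints(r),124,s)).round(1).tolist())
for n in("mill0","mill1"):
    cc,s=L(n);P=np.load(n+"P.npy"); m=((P[...,2]>136)&(P[...,2]<144)); m[:,:250]=0;m[:,340:]=0
    for q in cv2.findContours(m.astype(np.uint8),0,2)[0]:
        if cv2.contourArea(q)>40: r=cv2.minAreaRect(q); print(n,r,onz(cc,r[0],140,s).round(1))
```

```text
(600, 468, 3)
(592, 666, 3)
[439.42685075 340.75296869 124.79686669] [412.54677764 288.10939354  59.42420035] [440.17758367 378.21027974  60.01165349]
blk0 ((311.46685791015625, 147.6298370361328), (24.75520896911621, 34.00556564331055), 3.012787342071533) [439.02122493 343.16375508 124.77158051] [[439.00310287 343.20654158 124.        ]] [[421.3, 334.7, 124.0], [436.3, 361.8, 124.0], [456.1, 351.4, 124.0], [441.8, 323.9, 124.0]]
blk1 ((313.5, 97.5), (37.0, 25.0), 90.0) [438.98496543 342.63136252 124.93423901] [[438.93544541 342.49798185 124.        ]] [[435.5, 360.5, 124.0], [454.9, 351.5, 124.0], [442.5, 323.8, 124.0], [422.3, 333.1, 124.0]]
mill0 ((295.5, 195.5), (35.0, 11.0), 90.0) [[ 609.4 -117.2  140. ]]
mill0 ((280.5, 195.0), (36.0, 11.0), 90.0) [[ 598.4 -129.3  140. ]]
mill0 ((313.0, 107.5), (67.0, 26.0), 90.0) [[552.6 -43.2 140. ]]
mill0 ((282.15283203125, 33.98490905761719), (19.96459197998047, 9.46014404296875), 47.48955154418945) [[485.4 -22.8 140. ]]
mill0 ((294.0, 10.5), (21.0, 12.0), 90.0) [[478.5  -2.  140. ]]
mill0 ((276.7506408691406, 10.012470245361328), (20.674177169799805, 13.48315715789795), 87.1375961303711) [[468.2 -13.6 140. ]]
mill1 ((283.5, 276.0), (26.0, 9.0), 90.0) [[ 599.7 -130.7  140. ]]
mill1 ((297.5, 274.0), (30.0, 9.0), 90.0) [[ 608.5 -116.1  140. ]]
mill1 ((313.0, 199.0), (50.0, 24.0), 90.0) [[549.3 -40.7 140. ]]
mill1 ((262.44305419921875, 150.5246124267578), (25.238859176635742, 7.876742839813232), 3.1798300743103027) [[475.3 -46.2 140. ]]
mill1 ((296.0, 145.0), (16.0, 10.0), 90.0) [[493.6 -15.9 140. ]]
mill1 ((283.88238525390625, 147.02940368652344), (23.768489837646484, 10.914103507995605), 75.96376037597656) [[487.1 -26.8 140. ]]
mill1 ((295.9999694824219, 110.49998474121094), (40.99999237060547, 11.999998092651367), 90.0) [[468.4   6.6 140. ]]
mill1 ((280.6793518066406, 109.99539184570312), (42.319427490234375, 12.431812286376953), 88.53119659423828) [[458.1  -4.6 140. ]]
```

View pics/c2.png

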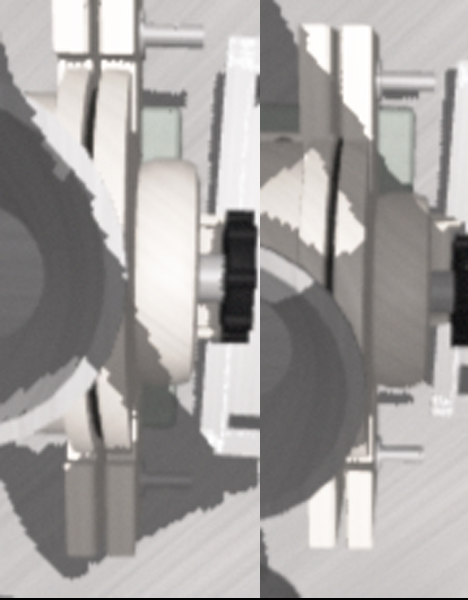

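View pics/c3.png

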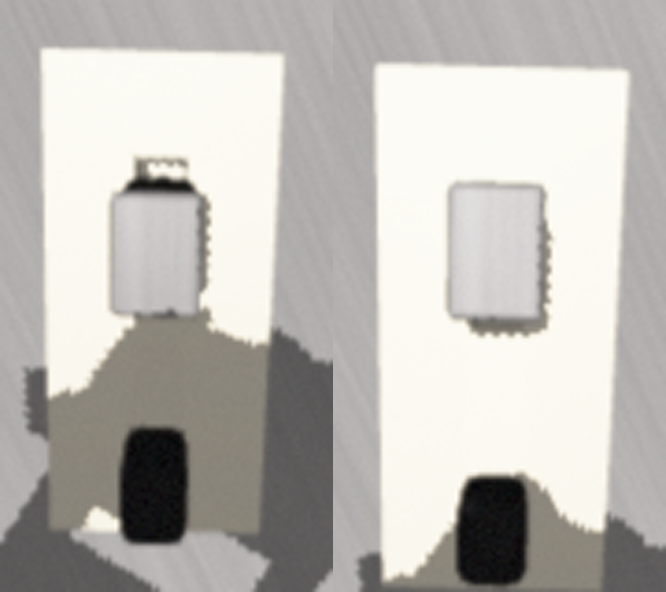

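Crops: the wedge's grey top is centred at blk0 (311.5,147.6) and blk1 (313.5,97.5). The two views agree within 1 mm at z=124, which confirms the height. The right ear's seam is at mill0 (288.2,195.5), and the left ear's at mill1 (289,110.3).

Run:
```python
from h import *; import pickle
def L(n): return pickle.load(open(n+".pkl","rb"))
for n,p in (("blk0",[(281.1,93.5),(283.5,223.2),(346.8,94.9),(340.3,224.1)]),("blk1",[(281.4,47.6),(283.2,187.3),(350,48.9),(343.5,176)])):
    c,s=L(n); w=onz(c,p,60,s); d1=w[0]-w[1]; d2=w[2]-w[3]
    print(w[:,:2].round(1).tolist(),np.degrees([np.arctan2(d[1],d[0]) for d in (d1,d2)]),np.linalg.norm(d1),np.linalg.norm(w[0]-w[2]))
r=onz(*[L("mill0")[0],(288.2,195.5),140,L("mill0")[1]])[0]; l=onz(L("mill1")[0],(289,110.3),140,L("mill1")[1])[0]
print(r,l,np.linalg.norm(l-r),np.degrees(np.arctan2(*(l-r)[1::-1])))
# seam edges triangulation check, left ear far-left tip in both: depth
P=np.load("mill1P.npy"); print(P[110,281],P[110,296]); P=np.load("mill0P.npy"); print(P[195,281],P[195,296])
# ear directions at top via edge: housing inner/cover outer edge
c,s=L("mill1")
for n,box in(("mill0",(250,340,175,220)),("mill1",(250,340,88,135))):
    P=np.load(n+"P.npy"); z=P[...,2]; m=(z>136)&(z<144); k=np.zeros_like(m); k[box[2]:box[3],box[0]:box[1]]=1; m&=k
    pts=P[m]; print(n,pts[:,:2].mean(0),cv2.minAreaRect(pts[:,:2].astype(np.float32)),np.median(pts[:,2]))
```

```text
[[429.1, 401.9], [363.6, 266.6], [492.7, 371.1], [427.0, 236.1]] [64.18055582 64.03677385] 150.29380877110574 70.66922500394931
[[429.3, 401.9], [364.0, 268.6], [492.9, 371.5], [434.5, 251.3]] [63.93209676 64.07754096] 148.49320032508618 70.49868930377673
[ 604.22188663 -123.25679815  140.        ] [463.7010605    1.47362016 140.        ] 187.89300100602935 138.4067974599443
[458.3384313   -4.38557533 140.00937654] [467.96935536   6.91029596 139.19503367]
[ 598.67254563 -128.77237654  140.25042211] [ 609.13694781 -116.14977495  140.99401595]
mill0 [ 603.76152818 -122.98106391] ((604.3369750976562, -123.73040771484375), (28.78098487854004, 40.56242370605469), 48.14197540283203) 139.94272102541782
mill1 [463.43448541   0.88825504] ((463.4842529296875, 0.596435546875), (27.613306045532227, 39.96223449707031), 48.49021911621094) 139.88771321596084
```

Checks pass: block 150 x 70.6 mm at yaw 64.05°, ears 187.9 mm apart at z≈140, mill x axis at 48.4°. Next is the grasp.

```bash
cat >> look.py <<'E'
QB=down(np.radians(64.05)); QM=down(np.radians(138.4))
W=np.array([439.0,342.9,92.0])
a=np.radians(48.4); MX=np.array([np.cos(a),np.sin(a),0]); MY=np.array([-np.sin(a),np.cos(a),0]); Z=np.array([0,0,1.])
SL=np.array([463.6,1.2,140.]); SR=np.array([604.1,-123.3,140.])
def mill(v): return np.array([v@MX,v@MY,v[2]])
E
python3 - <<'E'
from look import *
bot.move_gripper(60,120)
bot.move_to(W+[0,0,75],QB); bot.servo_line(W,speed=120); print(bot.read_state()["ee_pos"])
print(bot.move_gripper(10,120)); s=bot.read_state(); print(s["ee_pos"],s["grip_width"],s["grip_force"],s["ft_force"],s["clock"])
bot.servo_line(W+[0,0,75],speed=120); s=bot.read_state(); print(s["ee_pos"],s["grip_width"],s["ft_force"])
bot.move_to(SL+[0,0,95],QM); bot.dwell(.3); s=bot.read_state(); print(s["ee_pos"],s["tool_rot"]@QM,s["ft_force"],s["clock"])
c,s=shot("hold"); t=bot.read_camera("scene"); cv2.imwrite("pics/hold.png",np.hstack([c["image"][100:,150:550],cv2.resize(t["image"][100:260,220:430],(394,300))]))
E
```

```text
[439.4401896  343.02584364  93.08724516]
False
[439.21277534 343.1210926   92.78371249] 20.90342186381317 117.10166573524475 [-1.60165135 -1.15006017  6.46401969] 7.9083
[438.70262911 342.69264369 166.16641206] 20.45807304984062 [-0.03579865 -0.65219215 -2.3386756 ]
[463.62490663   1.41215657 234.93418906] 0.9999999907524707 [-0.34804783 -0.5640113  -2.48659952] 10.7
```

View pics/hold.png

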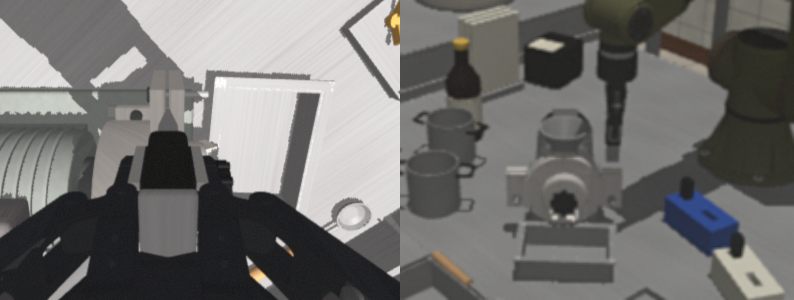

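The wedge is held straight, with its blade over the left seam (about (168,110) in the left pane). I'll probe both ears gently, keeping forces low.

```bash
cat >> look.py <<'E'
OFF=72.8
def st(tag,S,F0):
    s=bot.read_state(); d=mill(s["ee_pos"]-S); f=mill(s["ft_force"]-F0)
    print(tag,"x %.2f y %.2f depth %.2f"%(d[0],d[1],OFF-d[2]),"F",f.round(1),"M",s["moment"].round(2),"gw %.2f t %.2f"%(s["grip_width"],s["clock"])); return d,f
def goal(S,x,depth): return S+x*MX+(OFF-depth)*Z
E
python3 - <<'E'
from look import *
F0=bot.read_state()["ft_force"]
bot.servo_line(goal(SL,0,-5),speed=80); bot.dwell(.2); st("hov",SL,F0); F0=bot.read_state()["ft_force"]
r=bot.servo_line(goal(SL,0,12),speed=9,until_force=4); d,f=st(("L",r),SL,F0)
E
```

```text
hov x 0.09 y -0.13 depth -5.37 F [ 0.1 -0.  -0.1] M [ 0.03  0.03 -0.07] gw 20.52 t 11.37
('L', True) x -0.47 y 0.15 depth 6.56 F [ 0.  -1.3  1.5] M [-0.05 -0.17 -0.02] gw 20.69 t 12.56
```

```bash
cat >> look.py <<'E'
def bite(S,x,d0,dt,F0,v=5,fmax=15):
    """sink along the slanted path from present until true depth dt; x is centre at depth d0"""
    for k in range(8):
        d,f=st(" ",S,F0); dep=OFF-d[2]
        if dep>=dt-.2: break
        g=dt+0.5+max(0,f[2])*.05
        g=max(g,dt+.5); n=min(dep+4,g) if k==0 else min(dep+4,g+.4*k)
        bot.servo_line(goal(S,x+(n-d0)/6,n),speed=v,until_force=fmax)
    return dep
E
python3 - <<'E'
from look import *
F0=np.load("F0.npy") if False else bot.read_state()["ft_force"]*0+np.array([-0.35,-0.56,-2.49])
st("now",SL,F0); bite(SL,-.3,6.5,10,F0)
E
```

```text
now x -0.47 y 0.15 depth 6.56 F [ 0.8 -1.   2.5] M [-0.05 -0.17 -0.02] gw 20.69 t 12.56
  x -0.47 y 0.15 depth 6.56 F [ 0.8 -1.   2.5] M [-0.05 -0.17 -0.02] gw 20.69 t 12.56
  x 0.15 y -0.25 depth 9.95 F [-4.6 -0.4  6.9] M [-0.75  0.68  0.03] gw 20.90 t 13.53
```

Run:
```python
from look import *
F0=np.array([-0.35,-0.56,-2.49])
for x in (-.4,-1.,-1.6):
    bot.servo_line(goal(SL,x,10.3),speed=5); st(x,SL,F0)
```

```text
-0.4 x -0.16 y -0.19 depth 10.01 F [ 2.  -1.6  7. ] M [ 0.13 -0.41  0.03] gw 20.31 t 13.84
-1.0 x -0.39 y -0.17 depth 10.00 F [ 6.8 -1.5  6.4] M [ 0.79 -1.05  0.05] gw 20.67 t 14.11
-1.6 x -0.62 y -0.21 depth 9.98 F [10.6 -1.2  4.7] M [ 1.35 -1.62  0.03] gw 20.95 t 14.38
```

```bash
cat >> look.py <<'E'
def hop(S0,S1,x0=0,x1=0):
    d=mill(bot.read_state()["ee_pos"]-S0)
    bot.servo_line(goal(S0,x0,0),speed=40); bot.servo_line(goal(S0,x0,-13),speed=100)
    u=(S1-S0)/np.linalg.norm(S1-S0)
    for p in (goal(S0,65,-13)+u*54,goal(S1,65,-13)-u*54,goal(S1,x1,-13)): bot.servo_line(p,speed=200)
    bot.servo_line(goal(S1,x1,-2),speed=80); bot.dwell(.15)
    st("hop",S1,np.zeros(3)); return bot.read_state()["ft_force"]
E
python3 - <<'E'
from look import *
bot.servo_line(goal(SL,-.2,10),speed=10)
F0=hop(SL,SR,-.2,-.1)
r=bot.servo_line(goal(SR,-.1,12),speed=8,until_force=4); st(("R",r),SR,F0)
E
```

```text
hop x 0.24 y 0.16 depth -2.21 F [-0.1 -0.5 -0.7] M [ 0.04 -0.02  0.06] gw 20.58 t 17.48
('R', True) x -0.09 y -0.08 depth 10.29 F [0.4 1.2 5.5] M [-0.02  0.05  0.03] gw 20.71 t 18.88
```

Run:
```python
from look import *
F0=np.array([-0.1,-0.5,-1.5])
bite(SR,-.1,10,15,F0,v=4,fmax=14)
```

```text
x -0.09 y -0.08 depth 10.29 F [0.8 1.  6.3] M [-0.02  0.05  0.03] gw 20.71 t 18.88
  x 0.40 y -0.52 depth 13.06 F [-2.7  0.1 10.5] M [-0.44  0.44 -0.  ] gw 20.87 t 19.88
  x 0.74 y -0.65 depth 15.03 F [-3.  -0.3 12. ] M [-0.57  0.36  0.  ] gw 20.67 t 20.57
```

Run:
```python
from look import *
hop(SR,SL,.4,-.3)
F0=np.array([-0.1,-0.5,-1.5])
bot.servo_line(goal(SL,-.3,9),speed=15,until_force=6)
bite(SL,-.35,10,19.5,F0,v=4,fmax=14)
```

```text
hop x -0.09 y -0.21 depth -2.11 F [-1.  -0.2 -0.7] M [0.02 0.   0.01] gw 20.12 t 23.54
  x -0.17 y 0.00 depth 8.98 F [ 4.2 -0.   0.1] M [ 0.53 -0.46  0.01] gw 20.99 t 24.43
  x 0.22 y -0.34 depth 11.66 F [-0.2  0.5  4.9] M [0.03 0.04 0.02] gw 20.25 t 25.27
  x 0.68 y -0.52 depth 14.75 F [-0.1 -0.7 11.1] M [-0.16 -0.03 -0.01] gw 20.95 t 26.38
  x 1.17 y -0.59 depth 17.77 F [-0.7  0.4 12.6] M [-0.17  0.06  0.04] gw 20.66 t 27.32
  x 1.66 y -0.60 depth 20.81 F [-1.2  0.2 11.8] M [-0.24  0.   -0.07] gw 20.60 t 28.23
```

```bash
sed -i 's/^        g=dt.*/        n=min(dep+4,dt+.08*max(0,f[2])+(.3*(k-4) if k>4 else 0))/; /^        g=max/d' look.py
python3 - <<'E'
from look import *
hop(SL,SR,1.2,.2)
F0=np.array([-0.1,-0.5,-1.5])
bot.servo_line(goal(SR,.3,13),speed=20,until_force=6)
bite(SR,-.35,10,23.1,F0,v=4,fmax=14)
E
```

```text
hop x 0.55 y 0.15 depth -2.22 F [-0.7  0.9 -1.5] M [-0.02 -0.01  0.  ] gw 20.95 t 31.33
  x 0.35 y -0.01 depth 12.97 F [ 0.5 -0.   0.9] M [ 0.19 -0.14  0.02] gw 20.64 t 32.23
  x 0.77 y -0.28 depth 16.03 F [-0.4  1.5  9.2] M [ 0.12  0.27 -0.  ] gw 20.68 t 33.38
  x 1.18 y -0.64 depth 18.61 F [-1.8 -0.7 10.5] M [-0.19  0.15 -0.03] gw 20.87 t 34.31
  x 1.60 y -0.75 depth 21.04 F [-1.7 -0.2 10.7] M [-0.32  0.18  0.06] gw 20.54 t 35.11
  x 1.80 y -0.78 depth 22.33 F [-1.2 -0.5 12. ] M [-0.33  0.2   0.05] gw 20.86 t 35.60
  x 1.87 y -0.76 depth 22.52 F [-1.2 -0.2 11.4] M [-0.33  0.16  0.03] gw 20.74 t 35.85
  x 1.88 y -0.74 depth 22.83 F [-1.1 -1.3 11.8] M [-0.31  0.08  0.03] gw 20.40 t 36.10
  x 1.95 y -0.76 depth 23.16 F [-1.7 -0.9 11.6] M [-0.35  0.09  0.05] gw 20.75 t 36.35
```

Run:
```python
from look import *
hop(SR,SL,1.6,.8)
F0=np.array([-0.1,-0.5,-1.5])
bot.servo_line(goal(SL,1.1,18),speed=25,until_force=6)
bite(SL,-.4,10,23.1,F0,v=4,fmax=14)
c,s=shot("in")
hop_up=[bot.servo_line(goal(SL,1.6,0),speed=40),bot.servo_line(goal(SL,1.6,-30),speed=150)]
# step aside forward & look at both ears
bot.servo_line(goal(SL,70,-60)-60*MY,speed=200); bot.dwell(.2); c,s=shot("after"); st("a",SL,F0)
cv2.imwrite("pics/after.png",c["image"])
t=bot.read_camera("top"); cv2.imwrite("pics/topafter.png",t["image"])
```

```text
hop x 1.02 y -0.21 depth -2.09 F [ 0.1  0.5 -1.5] M [-0.01  0.04 -0.01] gw 20.59 t 39.52
  x 1.25 y -0.02 depth 17.92 F [ 4.3 -0.6 -0.3] M [ 0.51 -0.47  0.  ] gw 21.05 t 40.48
  x 1.67 y -0.33 depth 21.15 F [ 2.2  1.6 11.1] M [ 0.28 -0.01  0.02] gw 20.80 t 41.61
  x 1.98 y -0.50 depth 23.03 F [ 1.   0.6 12.6] M [ 0.12  0.03 -0.  ] gw 20.61 t 42.28
a x 69.56 y -59.65 depth -59.98 F [-0.   0.7  0.6] M [-0.03  0.01  0.02] gw 20.58 t 44.31
```

View pics/after.png

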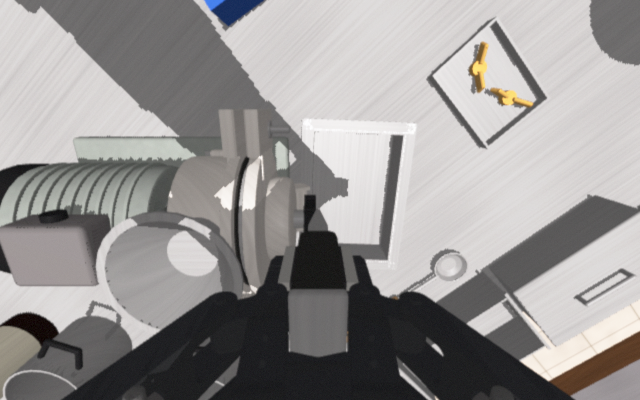

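The picture shows the left ears at (230..258,130), with a clear gap near u=240. I'll measure the gaps, with one more look at the right ear.

Run:
```python
from look import *
bot.servo_line(goal(SL,70,-60)-170*MY,speed=250); bot.dwell(.2); shot("after2"); print(bot.read_state()["clock"])
for n,S in (("mill1",SL),("after",SL),("mill0",SR),("after2",SR)):
    c,s=pickle.load(open(n+".pkl","rb")); 
    # 8x finer sampling of grey profile across the seam on plane z=140
    A,e=pose(c,s); f=200/np.tan(np.radians(c["fovy"])/2)
    xs=np.arange(-16,24,.25); ys=np.arange(-14,15,2.)
    G=[]
    P=cloud(c,s); zz=[]
    for y in ys:
        w=S+xs[:,None]*MX+y*MY; q=(w-e)@A; u=(q[:,0]/q[:,2]*f+c["cx"]).astype(np.float32); v=(q[:,1]/q[:,2]*f+c["cy"]).astype(np.float32)
        G.append(cv2.remap(cv2.cvtColor(c["image"],6),u[None],v[None],1)[0]); zz.append(cv2.remap(P[...,2].astype(np.float32),u[None],v[None],0)[0])
    g=np.median(G,0); top=np.median(zz,0)>136
    ch=np.flatnonzero(np.diff(top.astype(int))); print(n,"depth edges",xs[ch]); print("  grey",g[::4].astype(int).tolist())
```

```text
45.2
mill1 depth edges [-14.25  -2.25   1.5   13.5 ]
  grey [102, 106, 128, 143, 146, 146, 145, 147, 148, 148, 148, 146, 141, 134, 125, 116, 116, 142, 191, 237, 252, 253, 253, 253, 253, 254, 254, 254, 253, 235, 167, 127, 139, 172, 187, 189, 191, 190, 191, 191]
after depth edges [-14.5   -1.5    6.5   19.25]
  grey [109, 112, 135, 149, 151, 152, 150, 151, 153, 154, 154, 151, 146, 138, 128, 114, 110, 110, 110, 110, 110, 110, 114, 130, 145, 152, 152, 152, 151, 152, 154, 155, 155, 152, 141, 118, 111, 110, 110, 110]
mill0 depth edges [-14.75  -2.     2.5   14.5 ]
  grey [105, 113, 130, 140, 141, 141, 141, 141, 143, 143, 143, 141, 135, 126, 114, 106, 104, 105, 113, 126, 136, 141, 142, 141, 141, 142, 143, 144, 143, 140, 127, 111, 106, 105, 105, 105, 105, 105, 105, 106]
after2 depth edges [-14.75  -1.5    6.25  18.5 ]
  grey [207, 197, 167, 149, 147, 146, 145, 146, 148, 149, 148, 145, 140, 133, 121, 110, 107, 108, 108, 108, 109, 109, 116, 131, 143, 146, 146, 145, 145, 146, 147, 148, 147, 144, 129, 112, 108, 108, 108, 108]
```

Both ears stand about 5.8 mm out and square, by image and by depth reached. Now I'll return the wedge.

Run:
```python
from look import *
bot.move_to(W+[0,0,90],QB); bot.dwell(.2); s=bot.read_state(); print(s["ee_pos"],s["ft_force"]); 
bot.servo_line(W+[0,0,50],speed=80)
r=bot.servo_line(W+[0,0,0.],speed=35,until_force=8); s=bot.read_state(); print(r,s["ee_pos"],s["ft_force"],s["moment"],s["clock"])
```

```text
[439.32849655 342.58473395 182.02932453] [ 0.76699051 -0.33826008 -1.6844816 ]
True [438.96128916 342.88302566  92.79961156] [-1.35043886 -1.5924429   5.99514612] [-0.07372128  0.15986261 -0.00486277] 49.1583
```

Seated at 92.8, the same as at the grasp. I'll release and retreat.

Run:
```python
from look import *
bot.move_gripper(55); bot.servo_line(W+[0,0,100],speed=120)
bot.move_to([425,300,270],QB); bot.dwell(.2); c,s=shot("end"); t=bot.read_camera("scene"); print(s["clock"],s["grip_width"])
P=cloud(c,s); m=((P[...,2]>115)&(P[...,2]<135)); m[:,:280]=0;m[:,350:]=0;m[300:]=0
q=max(cv2.findContours(m.astype(np.uint8),0,2)[0],key=cv2.contourArea); r=cv2.minAreaRect(q); print(r,P[m].mean(0))
cv2.imwrite("pics/end.png",np.hstack([c["image"][50:250,220:420],t["image"][140:340,220:460]]))
```

```text
51.2167 54.77530052974725
((311.0, 148.5), (33.0, 24.0), 90.0) [438.6796033  342.79715094 124.79990121]
```

View pics/end.png

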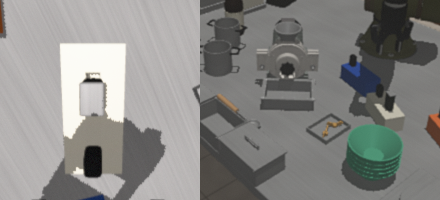

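The wedge stands home in its slot (top at (92,97), same place and height as at the start), and everything else is as it was.

```bash
python3 -c "
from rig import bot
print(bot.finish_job())"
```

```text
the job is handed in; nothing more can be done
None
```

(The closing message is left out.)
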